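# Count to the third gap and push the instrument cassette in

## Task

Starting from the end of the divider rack that has the knob-headed post, run a closed fingertip along the top of the rail over the first and the second gap and stop over the third, counting filled gaps too and touching the rail no farther than the third gap. Then, with the fingers only pushing and never lifting it, push the loose cassette along the bench into that third gap, lengthways, until it is fully home against the back stop, and leave everything else where it is.

Things in the scene. Friction and masses are not known exactly. Their poses are not given: they have to be found in the camera images.
- rack: Rigid aluminium divider rack fixed to the bench. Origin: on the bench, mid-rack; x points into the gaps (away from the robot), y along the row of gaps to the robot's left. Seven dividers 4 mm thick, 52 mm high, rounded fronts at x = -37 mm, make six gaps 58 mm clear, open to the robot, at 62 mm pitch: centres y = +155, +93, +31, -31, -93, -155 mm. Flat end feet, 6 mm high, reach y = +-250 mm.
- stop_mid (a point): Middle of the back stop's inner face, at rack x = +35 mm, 26 mm above the bench. The back stop is an upright plate 52 mm high that closes the far end of all six gaps; the floor of the gaps is the bench itself.
- rail_mid (a point): Middle of the rail's top face. The rail is a rigid flat steel bar 16 mm wide, 6 mm thick, that runs over all the dividers from rack y = -188 to +188 mm, centred on rack x = +5 mm; its top is level, 58 mm above the bench, its underside 52 mm.
- knob_post: Steel post with a round knob head 46 mm in diameter, rigidly fixed upright on the foot at one end of the rack, its axis 36 mm beyond the end divider. Either end; this marks the end from which the gaps are counted. Origin: its foot, 6 mm above the bench; its top is 75 mm above the bench.
- stub: Small steel block 18 x 18 x 18 mm fixed on the foot at the other end of the rack. Origin: its underside, 6 mm above the bench.
- rail_a: The 30 mm long piece of the rail over the middle of gap 1 from the robot's left (16 mm wide, flush with the rest of the rail and looking the same). Origin: centre of its top face, 58 mm above the bench; axes as the rack's.
- rail_b: The 30 mm long piece of the rail over the middle of gap 2 from the robot's left (16 mm wide, flush with the rest of the rail and looking the same). Origin: centre of its top face, 58 mm above the bench; axes as the rack's.
- rail_c: The 30 mm long piece of the rail over the middle of gap 3 from the robot's left (16 mm wide, flush with the rest of the rail and looking the same). Origin: centre of its top face, 58 mm above the bench; axes as the rack's.
- rail_d: The 30 mm long piece of the rail over the middle of gap 4 from the robot's left (16 mm wide, flush with the rest of the rail and looking the same). Origin: centre of its top face, 58 mm above the bench; axes as the rack's.
- rail_e: The 30 mm long piece of the rail over the middle of gap 5 from the robot's left (16 mm wide, flush with the rest of the rail and looking the same). Origin: centre of its top face, 58 mm above the bench; axes as the rack's.
- rail_f: The 30 mm long piece of the rail over the middle of gap 6 from the robot's left (16 mm wide, flush with the rest of the rail and looking the same). Origin: centre of its top face, 58 mm above the bench; axes as the rack's.
- cassette_mid (a point): Centre of the loose steel instrument cassette on the bench in front of the rack: a box 80 mm long (its x, pointing into the rack within about 0.2 rad at the start), 40 mm wide (y), 36 mm high, plus a black grip strip 36 x 10 x 6 mm on its lid. This point is 18 mm above the bench. 0.15 to 0.3 kg, slides. Fully home it lies at rack x = -5 mm, the near end 8 to 10 mm out of the gap.
- cassette: The same loose cassette; origin at the centre of its underside.
- stored_cassette_mid (a point): Centre (18 mm above the bench) of an equal cassette already stored in the second gap from one of the ends; leave it. Its gap counts like any other.
- slide_box: White slide box 80 x 34 x 34 mm already stored in the second gap from the other end; leave it. Its gap counts like any other. Origin: centre of its underside.
- reagent_bottle: Standing bottle, 60 mm in diameter, 130 mm tall, left of the work; leave it. Origin: centre of its underside.
- beaker: Standing beaker, 66 mm in diameter, 85 mm tall, right of the work; leave it. Origin: centre of its underside.
- carton: Cardboard carton 80 x 110 x 60 mm behind the rack; leave it. Origin: centre of its underside.
- jar: White jar, 56 mm in diameter, 70 mm tall, behind the rack; leave it. Origin: centre of its underside.
- spatula: Spatula lying on the bench to the right, nearer the robot than the work; leave it. Origin: on its length, at bench level.
Not all that is in view belongs to the job. Leave any blue, orange or red look-alike of the cassette alone.

How it is judged:
On the way, in this order (a step that is already met when the one before it is completed fails the run):
1. a fingertip touches the rail over the first gap from the knob-headed post (((y of knob_post in the frame of rack above 0 m and contact force between the fingers and rail_a above 0.3 N) or (y of knob_post in the frame of rack below 0 m and contact force between the fingers and rail_f above 0.3 N))), for 0.05 s.
2. then over the second gap (((y of knob_post in the frame of rack above 0 m and contact force between the fingers and rail_b above 0.3 N) or (y of knob_post in the frame of rack below 0 m and contact force between the fingers and rail_e above 0.3 N))), for 0.05 s.
3. then over the third gap (((y of knob_post in the frame of rack above 0 m and contact force between the fingers and rail_c above 0.3 N) or (y of knob_post in the frame of rack below 0 m and contact force between the fingers and rail_d above 0.3 N))), for 0.05 s.
4. then the cassette is home in the third gap (x of cassette_mid in the frame of rack above -0.013 m and ((y of knob_post in the frame of rack above 0 m and y of cassette_mid in the frame of rack between 0.018 and 0.044 m) or (y of knob_post in the frame of rack below 0 m and y of cassette_mid in the frame of rack between -0.044 and -0.018 m)) and angle between the x axis of cassette_mid and the x axis of rack, either way round below 0.26 rad), for 0.2 s.
At the end, for the whole second after the job is handed in: The cassette stands upright on the bench in the third gap from the knob-headed post, lengthways, its inner end within 8 mm of the back stop, and is at rest (all of step 4 and height (world z) of cassette_mid below 0.024 m and angle between cassette_mid's own z axis and vertical below 0.1 rad and linear speed of cassette below 0.01 m/s); the robot touches nothing.
It fails at once if the rail is touched beyond the third gap from the knob-headed post ((y of knob_post in the frame of rack above 0 m and (contact force between the fingers and rail_d above 0.3 N or contact force between the fingers and rail_e above 0.3 N or contact force between the fingers and rail_f above 0.3 N)) or (y of knob_post in the frame of rack below 0 m and (contact force between the fingers and rail_a above 0.3 N or contact force between the fingers and rail_b above 0.3 N or contact force between the fingers and rail_c above 0.3 N))).
It fails at once if the cassette is lifted or tipped (height (world z) of cassette_mid above 0.03 m or angle between cassette_mid's own z axis and vertical above 0.25 rad).
It fails at once if something else is displaced by more than 20 mm (distance of any of stored_cassette_mid, slide_box, reagent_bottle, beaker, carton, jar, spatula from where it was at the start of the episode above 0.02 m).
It also fails if it takes over 69 s, if anything falls off the work surface, if the arm or the gripper's body presses on something with over 40 N, if the wrist force passes 120 N, or if a joint passes its speed limit or range.

## Robot

A 6-joint arm with a two-finger parallel gripper is mounted at the origin on the work surface. World frame = base frame: x ahead of the robot, y to its left, z up, the work surface at z = 0. Lengths are in m, angles in rad, forces in N, time in s.
With the tool pointing down it reaches from about 0.25 to 0.8 m from the base axis. Payload 8.5 kg.
Tool frame: the origin (TCP) lies at the centre of the arm's flange, where the gripper is bolted on; the fingertips stand 173 mm ahead of it and the grasp point (between the pads) lies 155 mm ahead of it; y points along the fingers, x is the direction in which the jaws open and shut, and the axes are right-handed (so a half turn about y gives the same grasp; the last joint's range is limited). The gripper opens to 85 mm and grips with 20 to 120 N. Pads are 22 mm wide; open, the fingers measure 114 mm over their backs; the gripper's body (76 mm by 85 mm) begins 54 mm behind the grasp point. The pads swing forward as they close: fully open they stand 13 mm farther back than shut.
Start: joints at [-1.35, 0.238, -0.013, 1.319, 0, 1.571], TCP at [0.115, -0.512, 0.405] pointing down, gripper open.
Joint ranges: [-2.66, 2.66], [-1.03, 1.9], [-1.14, 1.46], [-1.82, 2.27], [-1.45, 1.34], [-3.14, 3.14]. Speed limits (rad/s): [2.22, 2.22, 2.79, 3.14, 3.14, 3.14].

## Interface

Orientations are given as a unit quaternion [x, y, z, w].
In Python, from plant import bot, imaging gives the robot as it stands.
- The arm moves only by the shell command python3 -m inch 'ROWS' [OPENING] [FORCE]. ROWS is JSON, a list of rows, each a list of 6 numbers: the shift along the tool's x, y, z in mm, then the turn, a rotation vector about the tool's x, y, z in degrees. A call has exactly 8 rows; each row shifts and turns the commanded pose from where the row before left it, along the tool's axes as they then stand; what a row does not reach is not made up. A row lasts 1/10 s, in which the tool goes at most 50 mm and 8.59 degrees, less where a joint would pass 70% of its speed; a pose out of reach is approached as far as the arm can. A call with a gripper value outside its range is refused whole. OPENING is the opening, from 0 (shut) to 1 (fully open), set as the call begins (- or left out, the last holds). The fingers move at their own pace and stop on an object; FORCE is the grip in N (left out, the last holds). Time passes only in rows, so rows that do not move let the fingers close, or fill a call up. It gives the time, the measured TCP pose, the force and the opening at its end, in the units of the state.
- bot.get_state(): the state, without advancing time (a new reading comes with each control period).
- imaging.grab_frame(name): name is "scene" or "top" or "wrist"; returns the picture (384x512x3 uint8, blue, green, red); there is no depth.
- imaging.camera_info(name): a dict with "mtx" (3x3 intrinsics, pixels), "origin" and "attitude" of the camera in the world. Camera axes: x right, y down, z forward; pixel columns grow to the right and rows downward; lengths in m; the calibration is good to about 2 mm. A picture is of the moment at which its call begins: read the wrist's pose just before it. camera_info takes no time and is no camera call; for the wrist camera it gives the pose at the moment of the call.
- bot.close_job(): hands the job in, once; it reports no verdict.
The state is a dict: "clock": time; "joints": joint angles; "qvel": joint speeds; "tau": joint torques, N m; "position": TCP position; "ee_rot": TCP orientation; "ft_force": force on the tool from outside, world axes, zero at the start; "wrist_torque": the same for the moment, N m; "grip_width": finger opening in m.
Only numpy, scipy, OpenCV 4.12 (cv2) and the standard library are available. Lean on these libraries where they do the work, as an engineer would, in place of code of your own. Each camera call takes 0.05 s, during which the arm holds its last target. There are 200 camera calls.

## Working session

There is one attempt and no reset: what is moved stays moved. The work goes in short steps, Python scripts to look and compute and a shell command to move; the robot and the scene stay as the last step left them, time stands still between calls to the robot, and variables do not carry over. Pictures are saved under pics/ and viewed, on a budget of 10 in all, crops included, one or two more only if the job needs it, and the job is handed in when it is done.

```bash
ls; mkdir -p pics; python3 - <<'E'
from plant import bot, imaging
import cv2
s=bot.get_state(); print(s)
for n in("scene","top"):
    c=imaging.camera_info(n);print(n,c)
    cv2.imwrite(f"pics/{n}0.png",imaging.grab_frame(n))
E
```

```text
pics
{'clock': 0.0, 'joints': array([-1.34996879e+00,  2.38765726e-01, -1.42352441e-02,  1.31920175e+00,
        1.05173770e-05,  1.57081257e+00]), 'qvel': array([ 0.00094875,  0.00177603,  0.0013532 ,  0.0010043 , -0.00021097,
       -0.00016561]), 'tau': array([ 9.99508529e-07, -5.38772857e+01,  3.46438479e+01,  1.84151024e-02,
       -1.55640455e-04,  1.20127471e-06]), 'position': array([ 0.11496006, -0.51209134,  0.40409275]), 'ee_rot': array([-0.55173273,  0.44225077, -0.44147901,  0.55235996]), 'ft_force': array([0.31745058, 0.6095832 , 0.71469153]), 'wrist_torque': array([ 0.02274722, -0.01245842, -0.02832516]), 'grip_width': 0.08553097708507307}
scene {'mtx': array([[425.53579036,   0.        , 255.10762147],
       [  0.        , 425.53579036, 186.09427185],
       [  0.        ,   0.        ,   1.        ]]), 'origin': array([ 1.11731352, -0.914616  ,  0.75451253]), 'attitude': array([ 0.8381809 ,  0.24335829, -0.14110969, -0.46724466])}
top {'mtx': array([[391.45014677,   0.        , 256.80340921],
       [  0.        , 391.45014677, 194.81594565],
       [  0.        ,   0.        ,   1.        ]]), 'origin': array([ 0.40666087, -0.00309024,  1.34807403]), 'attitude': array([ 0.71282348, -0.69905667,  0.03562605, -0.04396859])}
```

View pics/top0.png

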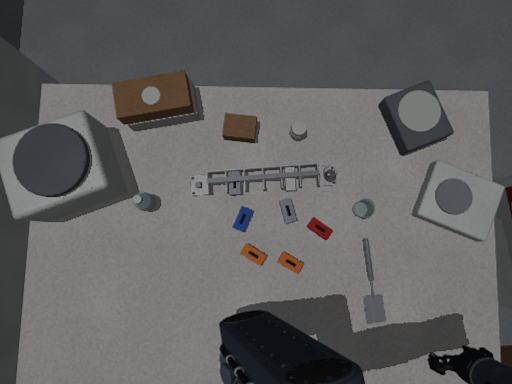

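View pics/scene0.png

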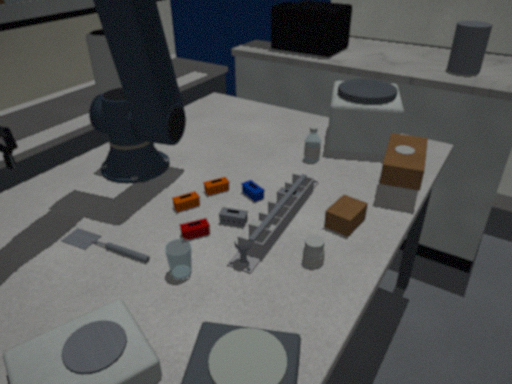

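The top view shows the rack across columns 190–337, row ~180. The knob is at its right (‑y) end, ~(330,175), the stub at its left, ~(199,185), and the loose grey cassette at ~(288,211). I'll zoom in to measure.

```bash
cat > h.py <<'E'
import numpy as np, cv2
from scipy.spatial.transform import Rotation as R
from plant import bot, imaging
def ray(ci,uv,z):
    d=R.from_quat(ci["attitude"]).apply(np.linalg.inv(ci["mtx"])@[uv[0],uv[1],1.]); o=np.array(ci["origin"])
    return o+d*(z-o[2])/d[2]
def proj(ci,p):
    q=ci["mtx"]@R.from_quat(ci["attitude"]).inv().apply(np.array(p)-ci["origin"]); return q[:2]/q[2]
E
python3 - <<'E'
from h import *
im=cv2.imread("pics/top0.png")[145:275,185:345]
cv2.imwrite("pics/crop1.png",cv2.resize(im,None,fx=4.6,fy=4.6,interpolation=cv2.INTER_CUBIC))
im=cv2.imread("pics/scene0.png")[165:275,210:330]
cv2.imwrite("pics/crop2.png",cv2.resize(im,None,fx=5,fy=5,interpolation=cv2.INTER_CUBIC))
E
```

```text
(no output)
```

View pics/crop1.png

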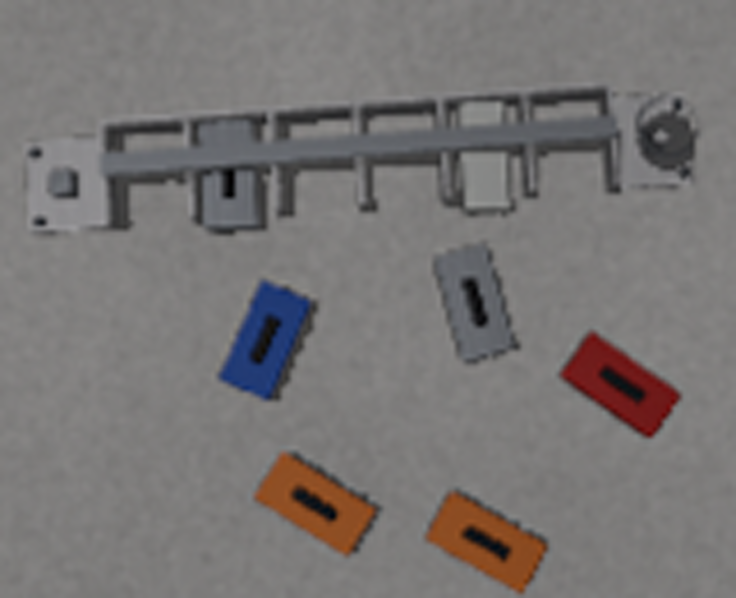

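View pics/crop2.png

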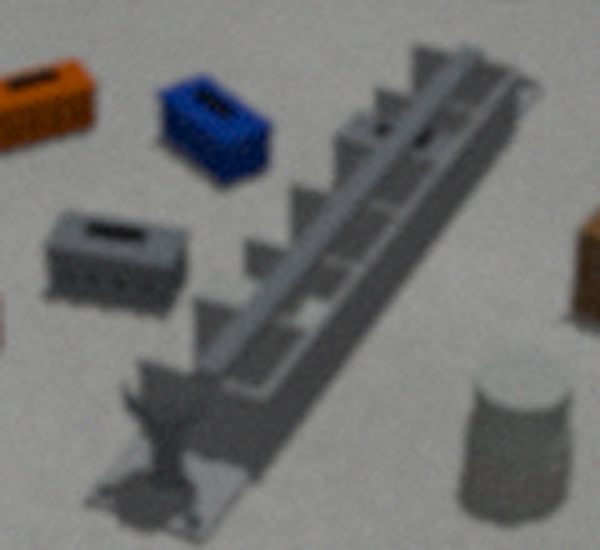

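Crop 1: rail runs from (103,162) to (617,128), knob is at the right end, and gap 3 from the knob is empty, between the divider tips at x≈365 and 447. The loose cassette lid is at (475,302), its far end about 0.2 rad to the left. Crop 2 confirms the knob is at the near (‑y) end.

```bash
python3 - <<'E'
from h import *
ci=imaging.camera_info("top")
f=lambda x,y:(185+(x+.5)/4.6-.5,145+(y+.5)/4.6-.5)
L=ray(ci,f(103,162),.058);Rr=ray(ci,f(617,128),.058)
print("rail",L,Rr,np.linalg.norm(L-Rr))
y=(L-Rr)/np.linalg.norm(L-Rr); x=np.array([y[1],-y[0],0]); mid=(L+Rr)/2; org=mid-x*.005
print("yaw",np.arctan2(x[1],x[0]),"org",org)
for n,p,z in[("tip447",(449,203),.052),("tip365",(369,208),.052),("tip530",(532,193),.052),("tip285",(287,213),.052),("knob",(660,138),.075),("stub",(62,182),.024)]:
    q=ray(ci,f(*p),z)-org;print(n,q@x,q@y)
im=cv2.imread("pics/top0.png")
hsv=cv2.cvtColor(im,cv2.COLOR_BGR2HSV)
for n,cs in [("cas",[(433,258),(484,242),(519,346),(466,362)])]:
    P=np.array([ray(ci,f(*c),.036) for c in cs]);print(P.round(4),np.linalg.norm(P-np.roll(P,1,0),axis=1));c=P.mean(0);d=P[0]+P[1]-P[2]-P[3]
    print("cas",c,np.arctan2(d[1],d[0]),"rack",(c-org)@x,(c-org)@y)
s=ray(ci,f(475,302),.042);print("strip",s)
for n,p in [("blue",(266,340)),("red",(620,384)),("or1",(317,503)),("or2",(487,541))]:
    q=ray(ci,f(*p),.036);print(n,q,(q-org)@x,(q-org)@y)
E
```

```text
rail [0.59959723 0.18075647 0.058     ] [ 0.6313752  -0.19125817  0.058     ] 0.3733694298462324
yaw 0.08521443763337444 org [ 0.61050436 -0.00567641  0.058     ]
tip447 -0.04080746349163732 -0.061727325444256735
tip365 -0.04060141682122317 -0.003604148138677844
tip530 -0.03751150993113848 -0.12228288578006996
tip285 -0.040298965441445934 0.05598614952931086
knob -0.007002591841355767 -0.21395995985101204
stub -0.0024990060232716487 0.2223040139824081
[[ 0.5364 -0.0603  0.036 ]
 [ 0.5489 -0.0975  0.036 ]
 [ 0.4733 -0.1237  0.036 ]
 [ 0.4609 -0.0853  0.036 ]] [0.07951377 0.03919191 0.08000811 0.04031907]
cas [ 0.50486619 -0.09169806  0.036     ] 0.32709086535302795 rack -0.11257626826545768 -0.07671850749736384
strip [ 0.50428191 -0.09096641  0.042     ]
blue [0.47405008 0.06045802 0.036     ] -0.1303303537342251 0.07750826501479761
red [ 0.44718719 -0.19707753  0.036     ] -0.1790149734393522 -0.17680646325606536
or1 [0.35731987 0.0208262  0.036     ] -0.25001012554970076 0.047955311046286454
or2 [ 0.33280867 -0.10191034  0.036     ] -0.28487864986860895 -0.07224968607476755
```

```bash
cat >> h.py <<'E'
ORG=np.array([.6105,-.0067,0]); YAW=.085
Rk=R.from_euler("z",YAW)
def st(goal=None,jaw=None):
    "goal: fingertip in rack frame (m); jaw: angle of tool x from rack x (deg)"
    s=bot.get_state(); T=R.from_quat(s["ee_rot"]); tip=s["position"]+T.apply([0,0,.173])
    print("t",round(s["clock"],2),"tip rack mm",(Rk.inv().apply(tip-ORG)*1e3).round(1),"F",Rk.inv().apply(s["ft_force"]).round(1),"w",round(s["grip_width"]*1e3,1),"j",s["joints"].round(2))
    A=(Rk.inv()*T).as_matrix(); print("jaw ang",np.degrees(np.arctan2(A[1,0],A[0,0])).round(1),"tool z",A[:,2].round(3))
    if jaw is not None:
        a=np.radians(jaw); x=[np.cos(a),np.sin(a),0]; z=[0,0,-1]; G=Rk*R.from_matrix(np.c_[x,np.cross(z,x),z])
        print("rotvec tool deg",np.degrees((T.inv()*G).as_rotvec()).round(1))
    if goal is not None:
        g=Rk.apply(goal)+ORG; print("shift tool mm",(T.inv().apply(g-tip)*1e3).round(1))
        if jaw is not None: print("  if turned first",(G.inv().apply(g-G.apply([0,0,.173])-s["position"])*1e3).round(1))
E
python3 -c "
from h import *
for j in (0,180):st([.005,-.155,.2],j)"
```

```text
t 0.1 tip rack mm [-365.3 -438.1  404.1] F [-0.2 -0.1  0. ] w 85.3 j [-1.35  0.24 -0.01  1.32  0.    1.57]
jaw ang -82.2 tool z [0.991 0.135 0.   ]
rotvec tool deg [-72.8 -63.5 -63.6]
shift tool mm [-230.1  204.4  405.2]
  if turned first [ 541.7 -306.5   31.1]
t 0.1 tip rack mm [-365.3 -438.1  404.1] F [-0.2 -0.1  0. ] w 85.3 j [-1.35  0.24 -0.01  1.32  0.    1.57]
jaw ang -82.2 tool z [0.991 0.135 0.   ]
rotvec tool deg [-65.4  75.   74.9]
shift tool mm [-230.1  204.4  405.2]
  if turned first [-541.7  306.5   31.1]
```

The approach axis is tool y ("along the fingers"), so I'll fix the helper.

```bash
sed -i 's/\[0,0,\.173\]/[0,.173,0]/g; s/tool z",A\[:,2\]/tool y",A[:,1]/; s/z=\[0,0,-1\]; G=.*/y=[0,0,-1]; G=Rk*R.from_matrix(np.c_[x,y,np.cross(x,y)])/' h.py
python3 -c "
from h import *
for j in (0,180):st([.005,-.155,.12],j)"
```

```text
t 0.1 tip rack mm [-536.7 -461.3  231.1] F [-0.2 -0.1  0. ] w 85.3 j [-1.35  0.24 -0.01  1.32  0.    1.57]
jaw ang -82.2 tool y [-0.     0.001 -1.   ]
rotvec tool deg [ -0.1 -82.2  -0.1]
shift tool mm [-230.   111.4  578.2]
  if turned first [541.7 111.1 306.5]
t 0.1 tip rack mm [-536.7 -461.3  231.1] F [-0.2 -0.1  0. ] w 85.3 j [-1.35  0.24 -0.01  1.32  0.    1.57]
jaw ang -82.2 tool y [-0.     0.001 -1.   ]
rotvec tool deg [ 0.1 97.8 -0.1]
shift tool mm [-230.   111.4  578.2]
  if turned first [-541.7  111.1 -306.5]
```

```bash
python3 -m inch '[[-16,3,41,0,0,0],[-16,3,41,0,0,0],[-16,3,41,0,0,0],[-16,3,41,0,0,0],[-16,3,41,0,0,0],[-16,3,41,0,0,0],[-16,3,41,0,0,0],[-16,3,41,0,0,0]]' 0 40
python3 -m inch '[[-16,3,41,0,0,0],[-16,3,41,0,0,0],[-16,3,41,0,0,0],[-16,3,41,0,0,0],[0,0,0,0,-8.2,0],[0,0,0,0,-8.2,0],[0,0,0,0,-8.2,0],[0,0,0,0,-8.2,0]]'
python3 -m inch '[[0,0,0,0,-8.2,0],[0,0,0,0,-8.2,0],[0,0,0,0,-8.2,0],[0,0,0,0,-8.2,0],[0,0,0,0,-8.2,0],[0,0,0,0,-8.2,0],[0,0,0,0,0,0],[0,0,0,0,0,0]]'
python3 -c "
from h import *
st([.005,-.155,.07],0)
cv2.imwrite('pics/w1.png',imaging.grab_frame('wrist'));print(imaging.camera_info('wrist'))"
```

```text
clock: 0.9
position: [0.4082, -0.3142, 0.3804]
ee_rot: [0.552, -0.442, 0.442, -0.552]
ft_force: [0.8, -0.6, -0.2]
grip_width: 0.0002
clock: 1.7
position: [0.5531, -0.2169, 0.3681]
ee_rot: [-0.655, 0.266, -0.266, 0.655]
ft_force: [0.4, -0.2, -0.3]
grip_width: 0.0001
clock: 2.5
position: [0.5529, -0.2171, 0.3684]
ee_rot: [-0.706, -0.027, 0.027, 0.707]
ft_force: [-0.7, -0.3, -0.2]
grip_width: 0.0002
t 2.5 tip rack mm [ -75.3 -204.7  195.4] F [-0.7 -0.2 -0.2] w 0.2 j [-0.37  0.37  0.08  1.28  0.    1.12]
jaw ang -0.5 tool y [-0.  0. -1.]
rotvec tool deg [-0.  -0.5 -0. ]
shift tool mm [ 80.  125.4  50.3]
  if turned first [ 80.2 125.4  49.8]
{'mtx': array([[333.49416277,   0.        , 256.60070613],
       [  0.        , 333.49416277, 193.59508476],
       [  0.        ,   0.        ,   1.        ]]), 'origin': array([ 0.54679461, -0.14510579,  0.3377032 ]), 'attitude': array([0.98901993, 0.03833728, 0.00555137, 0.14261493])}
```

View pics/w1.png

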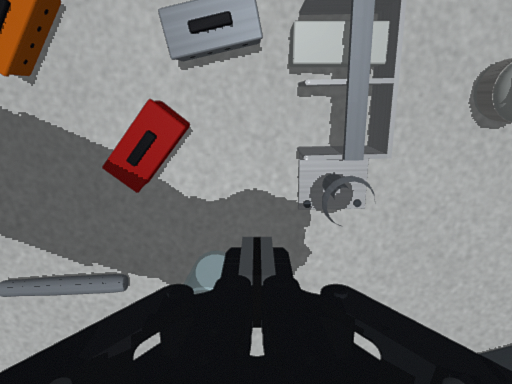

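Wrist view: the rail's end is at (343–364,160), and it rises to (352–375,0). The knob is at ~(345,195), the divider tips at (303,157) and (303,84), and the loose cassette at the top, ~(210,25).

```bash
python3 - <<'E'
from h import *
ci=imaging.camera_info("wrist")
f=lambda p,z:(Rk.inv().apply(ray(ci,p,z)-ORG)*1e3).round(1)
for n,p,z in [("railL",(343,160),.058),("railR",(364,160),.058),("rtopL",(352,0),.058),("rtopR",(375,0),.058),("tip1",(303,157),.052),("tip2",(303,84),.052)]:print(n,f(p,z))
print([f(p,.036) for p in [(160,10),(168,53),(262,37)]])
E
```

```text
railL [  -2.2 -185.7   58. ]
railR [  15.6 -185.8   58. ]
rtopL [ -3.5 -64.7  58. ]
rtopR [ 13.7 -64.9  58. ]
tip1 [ -35.5 -183.9   52. ]
tip2 [ -37.4 -123.9   52. ]
[array([-153.1,  -65.5,   36. ]), array([-149.3,  -97.8,   36. ]), array([-70.4, -86.1,  36. ])]
```

```bash
python3 -m inch '[[27,0,17,0,0,0],[27,0,17,0,0,0],[26,0,16,0,0,0],[0,30,0,0,0,0],[0,30,0,0,0,0],[0,30,0,0,0,0],[0,30,0,0,0,0],[0,8,0,0,0,0]]' >/dev/null
python3 -c "
from h import *
st([.005,-.155,.058],0)"
```

```text
t 3.35 tip rack mm [   3.  -154.3   64.3] F [-0.2  0.5  1.3] w 0.3 j [-0.25  0.54  0.01  1.05  0.    1.24]
jaw ang -0.4 tool y [-0.005  0.002 -1.   ]
rotvec tool deg [-0.1 -0.4 -0.3]
shift tool mm [ 2.   6.3 -0.7]
  if turned first [ 1.1  6.3 -0.3]
```

```bash
python3 -m inch '[[1,0,0,0,0,0],[1,1,0,0,0,0],[0,1,0,0,0,0],[0,1,0,0,0,0],[0,1,0,0,0,0],[0,1,0,0,0,0],[0,0,0,0,0,0],[0,0,0,0,0,0]]' >/dev/null
python3 -c "
from h import *
st([.005,-.155,.058],0)"
```

```text
t 4.15 tip rack mm [   7.  -155.1   62.7] F [-0.  -0.   0.5] w 0.2 j [-0.25  0.54  0.02  1.04  0.    1.24]
jaw ang -0.2 tool y [-0.  0. -1.]
rotvec tool deg [-0.  -0.2 -0. ]
shift tool mm [-2.   4.7  0.1]
  if turned first [-2.   4.7  0.1]
```

```bash
python3 -m inch '[[0,2,0,0,0,0],[0,1,0,0,0,0],[0,1,0,0,0,0],[0,0.5,0,0,0,0],[0,0.5,0,0,0,0],[0,0.5,0,0,0,0],[0,0,0,0,0,0],[0,0,0,0,0,0]]' >/dev/null
python3 -c "
from h import *
st([.005,-.155,.058],0)"
```

```text
t 4.95 tip rack mm [   7.  -155.1   58.5] F [-4.3  1.1 11.7] w -0.1 j [-0.25  0.55  0.01  1.03  0.    1.24]
jaw ang -0.2 tool y [ 0.001 -0.    -1.   ]
rotvec tool deg [ 0.  -0.2  0. ]
shift tool mm [-2.   0.5  0.1]
  if turned first [-1.9  0.5  0. ]
```

```bash
python3 -m inch '[[0,0,8,0,0,0],[0,0,8,0,0,0],[0,0,8,0,0,0],[0,0,8,0,0,0],[0,0,8,0,0,0],[0,0,8,0,0,0],[0,0,8,0,0,0],[0,0,6,0,0,0]]' >/dev/null
python3 -c "
from h import *
st([.005,-.031,.058],0)"
```

```text
t 5.75 tip rack mm [  8.4 -94.1  58.5] F [-0.5 -4.9  7. ] w -0.2 j [-0.16  0.52 -0.04  1.01 -0.    1.33]
jaw ang -0.3 tool y [ 0.003 -0.003 -1.   ]
rotvec tool deg [ 0.2 -0.3  0.2]
shift tool mm [-3.7  0.3 63.1]
  if turned first [-2.9  0.5 62.7]
```

```bash
python3 -m inch '[[-0.5,0,8,0,0,0],[-0.5,0,8,0,0,0],[-0.5,0.2,8,0,0,0],[-0.5,0,8,0,0,0],[-0.5,0.2,8,0,0,0],[0,0,8,0,0,0],[0,0,8,0,0,0],[0,0,4,0,0,0]]' >/dev/null
python3 -c "
from h import *
st([.005,-.031,.058],0)"
```

```text
t 6.55 tip rack mm [  6.4 -34.4  58.5] F [-0.9 -8.3 10.2] w 0.1 j [-0.06  0.5  -0.08  0.99 -0.    1.43]
jaw ang -0.3 tool y [ 0.003 -0.003 -1.   ]
rotvec tool deg [ 0.2 -0.3  0.2]
shift tool mm [-1.4  0.4  3.4]
  if turned first [-0.8  0.4  2.8]
```

```bash
python3 -m inch '[[0,0,0,0,0,0],[0,-30,0,0,0,0],[0,-30,0,0,0,0],[-29,0,-25,0,0,0],[-29,0,-25,0,0,0],[-29,0,-25,0,0,0],[-29,0,-25,0,0,0],[0,0,0,0,0,0]]' 0.36 >/dev/null
python3 -c "
from h import *
st([-.11,-.135,.012],0)
cv2.imwrite('pics/w2.png',imaging.grab_frame('wrist'));print(imaging.camera_info('wrist'))"
```

```text
t 7.35 tip rack mm [-114.7 -134.6  117. ] F [-0.6  0.9 -0.9] w 30.9 j [-0.29  0.31 -0.22  1.04 -0.    1.2 ]
jaw ang -0.4 tool y [-0.002 -0.    -1.   ]
rotvec tool deg [ 0.  -0.4 -0.1]
shift tool mm [  4.9 104.9  -0.3]
  if turned first [  4.5 105.   -0.5]
{'mtx': array([[333.49416277,   0.        , 256.60070613],
       [  0.        , 333.49416277, 193.59508476],
       [  0.        ,   0.        ,   1.        ]]), 'origin': array([ 0.50318466, -0.07760909,  0.25930886]), 'attitude': array([0.98897857, 0.03885469, 0.0058153 , 0.1427511 ])}
```

View pics/w2.png

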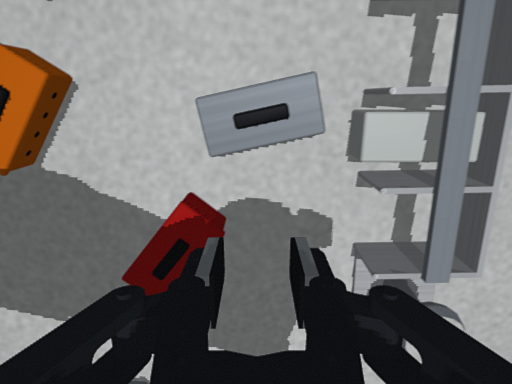

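Wrist view: cassette lid corners at (197,99), (316,72), (325,131), (211,157). Nearby red lid corners are at (190,193) and (225,215), so I need to check finger clearance.

```bash
python3 - <<'E'
from h import *
ci=imaging.camera_info("wrist")
f=lambda p,z:(Rk.inv().apply(ray(ci,p,z)-ORG)*1e3).round(1)
C=np.array([f(p,.036) for p in [(197,99),(316,72),(325,131),(211,157)]]);print(C,C.mean(0));d=C[1]+C[2]-C[0]-C[3];print(np.degrees(np.arctan2(d[1],d[0])))
print("red",[f(p,.036) for p in [(190,193),(225,215),(123,278)]])
print("tips",[f(p,.117) for p in [(219,238),(295,238),(205,240),(306,240)]])
E
```

```text
[[-151.3  -63.6   36. ]
 [ -75.3  -47.7   36. ]
 [ -67.8  -84.5   36. ]
 [-143.9 -101.4   36. ]] [-109.575  -74.3     36.   ]
12.169340821843846
red [array([-159.7, -126.6,   36. ]), array([-135.9, -143.1,   36. ]), array([-214.5, -193.1,   36. ])]
tips [array([-130.7, -124.8,  117. ]), array([ -95.5, -125.1,  117. ]), array([-137.2, -125.8,  117. ]), array([ -90.4, -126.1,  117. ])]
```

```bash
python3 -m inch '[[17,0,10,0,0,0],[0,25,0,0,0,0],[0,25,0,0,0,0],[0,25,0,0,0,0],[0,15,0,0,0,0],[0,8,0,0,0,0],[0,4,0,0,0,0],[0,0,0,0,0,0]]' >/dev/null
python3 -c "
from h import *
st([-.097,-.125,.012],0)"
```

```text
t 8.2 tip rack mm [ -93.6 -122.2   14.7] F [0.5 0.1 0.1] w 30.9 j [-0.25  0.43 -0.33  0.81  0.    1.24]
jaw ang -0.2 tool y [ 0.  0. -1.]
rotvec tool deg [-0.  -0.2  0. ]
shift tool mm [-3.4  2.7 -2.9]
  if turned first [-3.4  2.7 -2.8]
```

```bash
python3 -m inch '[[-2,1,6,0,0,0],[-1,0,6,0,0,0],[0,0,6,0,0,0],[0,0,6,0,0,0],[0,0,6,0,0,0],[0,0,6,0,0,0],[0,0,6,0,0,0],[0,0,6,0,0,0]]' >/dev/null
python3 -c "
from h import *
st([-.097,-.062,.012],0)
cv2.imwrite('pics/w3.png',imaging.grab_frame('wrist'));print(imaging.camera_info('wrist'))"
```

```text
t 9.0 tip rack mm [-97.  -74.3  14. ] F [ 0.1 -4.4  2.2] w 31.1 j [-0.17  0.41 -0.37  0.79 -0.    1.32]
jaw ang -0.2 tool y [ 0. -0. -1.]
rotvec tool deg [ 0.  -0.2  0. ]
shift tool mm [-0.   2.  12.3]
  if turned first [ 0.1  2.  12.3]
{'mtx': array([[333.49416277,   0.        , 256.60070613],
       [  0.        , 333.49416277, 193.59508476],
       [  0.        ,   0.        ,   1.        ]]), 'origin': array([ 0.51345735, -0.01624352,  0.15610365]), 'attitude': array([0.98896153, 0.04044072, 0.0060827 , 0.14241712])}
```

View pics/w3.png

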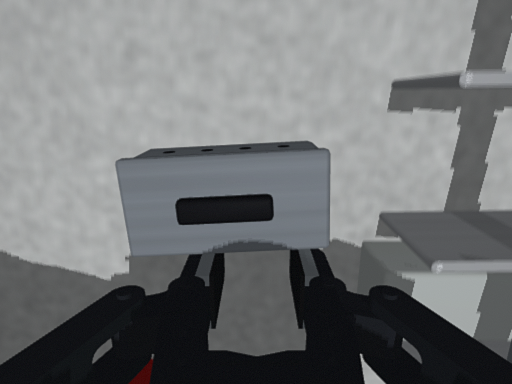

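Lid corners are now (117,160), (330,150), (329,248), (131,255): the cassette is nearly square to the rack. The divider tops flanking gap 3 are at (465,80) and (437,267).

```bash
python3 - <<'E'
from h import *
ci=imaging.camera_info("wrist")
f=lambda p,z:(Rk.inv().apply(ray(ci,p,z)-ORG)*1e3).round(1)
C=np.array([f(p,.036) for p in [(117,160),(330,150),(329,248),(131,255)]]);print(C,C.mean(0));d=C[1]+C[2]-C[0]-C[3];print(np.degrees(np.arctan2(d[1],d[0])), f((225,209),.042))
print("tips",f((465,80),.052),f((437,267),.052))
E
```

```text
[[-148.4  -23.7   36. ]
 [ -71.   -20.3   36. ]
 [ -69.1  -59.1   36. ]
 [-147.5  -61.8   36. ]] [-109.     -41.225   36.   ]
2.2421426802807383 [-109.   -40.6   42. ]
tips [-35.8   2.9  52. ] [-34.9 -58.7  52. ]
```

```bash
sed -i 's/-.0067,0\])/-.0045,0])/' h.py; python3 -m inch '[[0,0,4,0,0,0],[0,0,4,0,0,0],[0,0,4,0,0,0],[0,0,1,0,0,0],[0,0,0,0,0,0],[0,0,-10,0,0,0],[0,0,-10,0,0,0],[0,-20,0,0,0,0]]' >/dev/null
python3 -c "
from h import *
for a in(90,-90):st([-.185,-.031,.09],a)"
```

```text
t 9.85 tip rack mm [-99.1 -84.9  31.9] F [-0.5  0.5 -0.6] w 30.8 j [-0.19  0.39 -0.34  0.84  0.    1.3 ]
jaw ang -0.3 tool y [-0.004  0.001 -1.   ]
rotvec tool deg [ -0.2 -90.3  -0.1]
shift tool mm [-86.4 -57.6  53.6]
  if turned first [ 54.1 -58.1  86.6]
t 9.85 tip rack mm [-99.1 -84.9  31.9] F [-0.5  0.5 -0.6] w 30.8 j [-0.19  0.39 -0.34  0.84  0.    1.3 ]
jaw ang -0.3 tool y [-0.004  0.001 -1.   ]
rotvec tool deg [ 0.1 89.7 -0.2]
shift tool mm [-86.4 -57.6  53.6]
  if turned first [-54.1 -58.1 -86.6]
```

```bash
python3 -m inch '[[0,-29,0,0,0,0],[0,-29,0,0,0,0],[-29,0,18,0,0,0],[-29,0,18,0,0,0],[-28,0,18,0,0,0],[0,0,0,0,-8.3,0],[0,0,0,0,-8.3,0],[0,0,0,0,-8.3,0]]' 0.2 >/dev/null
python3 -m inch '[[0,0,0,0,-8.3,0],[0,0,0,0,-8.3,0],[0,0,0,0,-8.3,0],[0,0,0,0,-8.3,0],[0,0,0,0,-8.3,0],[0,0,0,0,-8.3,0],[0,0,0,0,-8.3,0],[0,0,0,0,-7,0]]' >/dev/null
python3 -c "
from h import *
st([-.185,-.031,.012],90)
cv2.imwrite('pics/w4.png',imaging.grab_frame('wrist'));print(imaging.camera_info('wrist'))"
```

```text
t 11.45 tip rack mm [-183.3  -30.2   91.7] F [ 0.5 -0.3  0.1] w 17.2 j [-0.12  0.18 -0.47  0.92  0.   -0.2 ]
jaw ang 90.1 tool y [-0.  0. -1.]
rotvec tool deg [-0.   0.1  0. ]
shift tool mm [-0.8 79.7  1.6]
  if turned first [-0.7 79.7  1.7]
{'mtx': array([[333.49416277,   0.        , 256.60070613],
       [  0.        , 333.49416277, 193.59508476],
       [  0.        ,   0.        ,   1.        ]]), 'origin': array([ 0.35817999, -0.0566564 ,  0.23394929]), 'attitude': array([0.66657567, 0.73156461, 0.10608436, 0.09610518])}
```

View pics/w4.png

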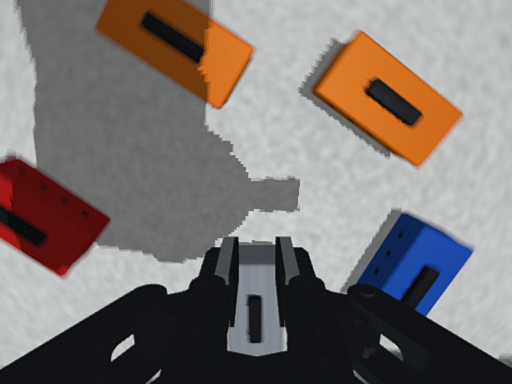

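Wrist view, now from the robot side: the cassette lies centred between the fingers with its strip at ~(255,319) and its near top edge at ~row 263. The nearest orange corner is at (218,108).

```bash
python3 - <<'E'
from h import *
ci=imaging.camera_info("wrist")
f=lambda p,z:(Rk.inv().apply(ray(ci,p,z)-ORG)*1e3).round(1)
im=cv2.imread("pics/w4.png"); g=im.max(2)[290:350,240:272]; m=(g<60).astype(np.uint8)
cc=cv2.connectedComponentsWithStats(m)[2:]; print(cc[0],cc[1])
print("strip ends",f((257,296),.042),f((254,342),.042),"near edge",f((256,263),.036),"orange",f((218,108),.036),f((312,92),.036),"tips",f((236,240),.092),f((276,240),.092))
E
```

```text
[[   0    0   32   60 1352]
 [   8    5   13   48  568]] [[15.94600592 30.04068047]
 [14.43838028 28.21302817]]
strip ends [-128.7  -29.1   42. ] [-92.2 -30.9  42. ] near edge [-149.6  -29.9   36. ] orange [-248.5  -52.5   36. ] [-257.8    1.1   36. ] tips [-191.4  -39.5   92. ] [-191.6  -20.9   92. ]
```

```bash
python3 -m inch '[[-0.5,25,0,0,0,0],[0,25,0,0,0,0],[0,20,0,0,0,0],[0,9,0,0,0,0],[0,0,-5,0,0,0],[0,0,-8,0,0,0],[0,0,-8,0,0,0],[0,0,-8,0,0,0]]' >/dev/null
python3 -m inch '[[0,0,-8,0,0,0],[0,0,-8,0,0,0],[0,0,-8,0,0,0],[0,0,-8,0,0,0],[0,0,-8,0,0,0],[0,0,-8,0,0,0],[0,0,-5,0,0,0],[0,0,0,0,0,0]]' >/dev/null
python3 -c "
from h import *
st([-.056,-.031,.012],90)
cv2.imwrite('pics/t2.png',imaging.grab_frame('top'))
im=cv2.imread('pics/t2.png')[145:275,185:345]
cv2.imwrite('pics/t2c.png',cv2.resize(im,None,fx=4.6,fy=4.6,interpolation=cv2.INTER_CUBIC))"
```

```text
t 13.1 tip rack mm [-99.8 -30.4  12.8] F [-0.2  0.7 -0.7] w 17.1 j [-0.08  0.39 -0.4   0.77  0.   -0.17]
jaw ang 89.8 tool y [ 0.001  0.    -1.   ]
rotvec tool deg [ 0.1 -0.2  0. ]
shift tool mm [ -0.4   0.9 -43.8]
  if turned first [ -0.6   0.8 -44. ]
```

```bash
python3 -m inch '[[0,0,-6,0,0,0],[0,0,-6,0,0,0],[0,0,-6,0,0,0],[0,0,-6,0,0,0],[0,0,-6,0,0,0],[0,0,-4,0,0,0],[0,0,-2,0,0,0],[0,0,0,0,0,0]]' >/dev/null
python3 -c "
from h import *
st([-.056,-.031,.012],90)"
```

```text
t 13.95 tip rack mm [-64.8 -30.5  12.8] F [ 0.2  0.3 -0.1] w 16.6 j [-0.07  0.44 -0.32  0.81  0.   -0.15]
jaw ang 89.8 tool y [ 0.  0. -1.]
rotvec tool deg [ 0.  -0.2  0. ]
shift tool mm [-0.5  0.8 -8.8]
  if turned first [-0.5  0.8 -8.8]
```

```bash
python3 -m inch '[[0,0,-2,0,0,0],[0,0,-2,0,0,0],[0,0,-2,0,0,0],[0,0,-1,0,0,0],[0,0,-1,0,0,0],[0,0,-0.5,0,0,0],[0,0,0,0,0,0],[0,0,0,0,0,0]]' >/dev/null
python3 -c "
from h import *
st([-.056,-.031,.012],90)"
```

```text
t 14.75 tip rack mm [-56.7 -30.6  12.8] F [-3.7  0.9  2.3] w 17.2 j [-0.07  0.45 -0.3   0.82  0.   -0.15]
jaw ang 89.8 tool y [ 0.  0. -1.]
rotvec tool deg [ 0.  -0.2  0. ]
shift tool mm [-0.4  0.8 -0.7]
  if turned first [-0.4  0.8 -0.7]
```

```bash
python3 -m inch '[[0,0,-0.5,0,0,0],[0,0,-0.5,0,0,0],[0,0,-0.5,0,0,0],[0,0,-0.5,0,0,0],[0,0,0,0,0,0],[0,0,0,0,0,0],[0,0,0,0,0,0],[0,0,0,0,0,0]]' >/dev/null
python3 -c "
from h import *
st([-.056,-.031,.012],90)"
```

```text
t 15.55 tip rack mm [-56.  -30.5  12.7] F [-8.7 -0.1  6.6] w 17.1 j [-0.07  0.46 -0.29  0.83 -0.   -0.15]
jaw ang 89.8 tool y [-0.002  0.    -1.   ]
rotvec tool deg [-0.1 -0.2  0. ]
shift tool mm [-0.5  0.7 -0. ]
  if turned first [-0.5  0.7  0.4]
```

The tip stopped at x = ‑56 mm, as predicted, with the force building. That means it's home, so I'll back off, lift clear and check.

```bash
python3 -m inch '[[0,0,10,0,0,0],[0,0,20,0,0,0],[0,0,20,0,0,0],[0,-40,0,0,0,0],[0,-40,0,0,0,0],[0,-40,20,0,0,0],[0,-20,40,0,0,0],[0,0,40,0,0,0]]' >/dev/null
python3 -m inch '[[0,0,30,0,0,0],[0,0,30,0,0,0],[0,0,0,0,0,0],[0,0,0,0,0,0],[0,0,0,0,0,0],[0,0,0,0,0,0],[0,0,0,0,0,0],[0,0,0,0,0,0]]' >/dev/null
python3 -c "
from h import *
st()
im=imaging.grab_frame('top');cv2.imwrite('pics/t3.png',im)
cv2.imwrite('pics/t3c.png',cv2.resize(im[145:275,185:345],None,fx=4.6,fy=4.6,interpolation=cv2.INTER_CUBIC))
a=cv2.imread('pics/top0.png');d=cv2.absdiff(a,im).max(2)[80:320,20:500];print(cv2.connectedComponentsWithStats(cv2.morphologyEx((d>50).astype(np.uint8),cv2.MORPH_OPEN,np.ones((3,3))))[2][1:]+[20,80,0,0,0])"
```

```text
t 17.15 tip rack mm [-264.4  -29.7  152.6] F [ 0.3 -0.1  0.2] w 16.9 j [-0.16 -0.01 -0.51  1.07  0.   -0.24]
jaw ang 89.8 tool y [-0.  0. -1.]
[[ 271  181    3    4   12]
 [ 286  205    5   11   38]
 [ 257  239   70   65 3709]
 [ 323  295   27   25  564]
 [ 225  305   30   15  277]
 [ 435  314   28    6  123]]
```

View pics/t3c.png

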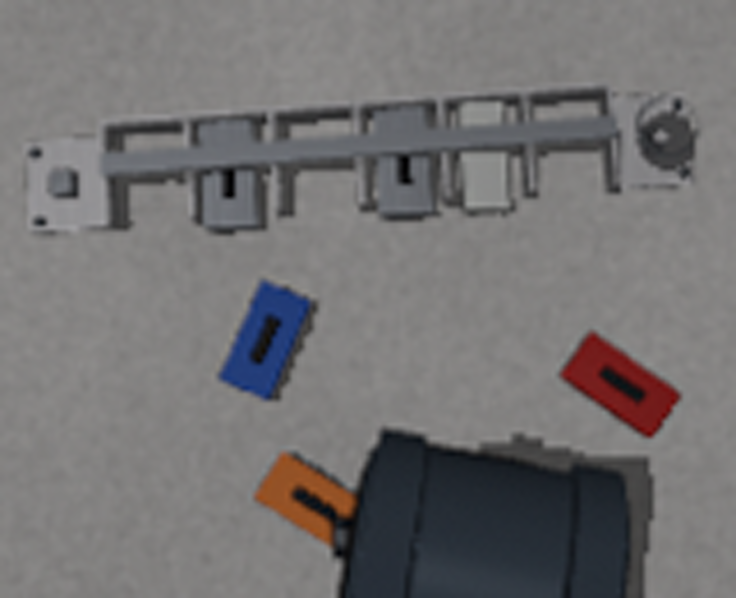

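The cassette is lengthways in the third gap from the knob, sticking out as far as the stored one does. Nothing else has changed outside the arm and its shadow. I'll do one numeric check and hand in.

```bash
python3 - <<'E'
from h import *
ci=imaging.camera_info("top")
f=lambda x,y,z:(Rk.inv().apply(ray(ci,(185+(x+.5)/4.6-.5,145+(y+.5)/4.6-.5),z)-ORG)*1e3).round(1)
print("near corners",f(378,217,.036),f(435,214,.036),"stored",f(203,230,.036),f(262,229,.036))
st(); print(bot.close_job())
E
```

```text
near corners [-45.8 -11.2  36. ] [-46.3 -53.1  36. ] stored [-46.9 117.6  36. ] [-49.   74.3  36. ]
t 17.2 tip rack mm [-264.4  -29.7  152.6] F [-0.1 -0.1 -0.4] w 17.1 j [-0.16 -0.01 -0.51  1.07  0.   -0.24]
jaw ang 89.8 tool y [-0.  0. -1.]
the job is handed in; nothing more can be done
None
```

The loose cassette is home in the third gap from the knob-headed post, and the job is handed in at 17.2 s of the 69 s allowed. `close_job` gives no verdict, so what follows are my own measurements.

**Rail:** The knob is at the right-hand (‑y) end of the rack. I slid the closed fingertip along the rail from gap 1 and stopped over gap 3. It read about 12, 7 and 10 N over gaps 1, 2 and 3, and went no farther along the rail.

**Cassette:** I pushed it sideways with two fingertips until it was in line with the gap and nearly square to it. I then pushed its near end until it met the back stop, where the force on the fingers rose to about 9 N.

**Last checks:**
- In the final top view the cassette's near end is at about rack x = -46 mm (nominal -45) and its centre at about y = -32 mm (nominal -31). It is square in the gap and sticks out about as far as the stored cassette.
- Comparing the final top view with the first showed changes only where the cassette had been and now is, and at the arm and its shadow. One orange look-alike was hidden under the arm in that picture, so I could not re-check it.
- The robot stood clear, with about zero force.
- My first estimate of the rack's y position was 2–3 mm off against the wrist camera. I corrected it before the final alignment.

I viewed 9 of the 10 pictures.

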